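# Put the tall cladding sample on show

### The job

Draw the tallest of the three grey cladding samples straight up out of the slotted wooden rack and put it on show in the single-slot display stand: lower it into the slot until it stands on the slot's floor, upright and about centred along the slot, before you let go. Leave the two shorter samples standing in the rack.

Things in the scene. Friction and masses are not known exactly. Their poses are not given: they have to be found in the camera images.
- tall_panel: The tallest cladding sample: a flat grey panel 110 wide x 8 thick x 155 mm tall, about 0.2 kg, standing on edge in any one of the three slots of a fixed light-wood rack; clear of the rack once lifted 65 mm. Origin: centre of its lower edge; z up to the top edge (155 mm above), x along its 110 mm width (along the slot), y across its 8 mm thickness. Tops out 50 mm above the short ones.
- short_panel_1: A shorter grey sample, 110 x 8 x 105 mm, in another slot of the rack; it stays there. Origin and axes as for the tall panel. The rack: 144 x 160 mm, 72 mm high, slot floor 10 mm above the desk, slots 55 mm apart along the panels' y; each slot is a pair of open-topped grooves, 12 mm wide, in the two end boards, guiding the panel's side edges.
- short_panel_2: The other shorter grey sample, 110 x 8 x 105 mm, in the remaining slot; it stays there. Origin: centre of its lower edge, z up. Mind when moving: a black computer tower, 400 mm high, stands behind the work on the left, its front about 620 mm ahead of the robot's axis and 30 to 250 mm to the left of it.
- display_stand: Display stand, fixed: light-wood base 110 x 90 x 12 mm with one slot between two rails 70 mm long. Origin: centre of the base's underside, on the desk; x along the slot, y across, z up. Slot floor at z = 12 mm; slot 16 mm wide up to z = 57, then lips flare to a 52 mm mouth at z = 75. Slot ends are open: the panel overhangs the rails. Let go, it may lean up to 10 degrees.

How it is judged:
At the end, for the whole second after the job is handed in: The tall panel stands at rest, released, on the floor of the display stand's slot (lower edge within 8 mm of the floor and in the slot), centred along the slot within 20 mm and upright within 15 degrees; both short panels still stand in the rack within 15 mm of where they were (x of tall_panel in the frame of display_stand between -0.02 and 0.02 m and y of tall_panel in the frame of display_stand between -0.012 and 0.012 m and z of tall_panel in the frame of display_stand below 0.02 m and angle between tall_panel's own z axis and vertical below 0.26 rad and linear speed of tall_panel below 0.02 m/s and distance of each of short_panel_1, short_panel_2 from where it was at the start of the episode below 0.015 m and angle between each of short_panel_1, short_panel_2's own z axis and vertical below 0.2 rad); the robot touches nothing.
It fails at once if the tall panel was let go over the stand with its lower edge more than 25 mm above the slot's floor, so that it dropped (horizontal distance between tall_panel and display_stand below 0.06 m and z of tall_panel in the frame of display_stand above 0.037 m and contact force between the fingers and tall_panel below 0.2 N).
It also fails if it takes over 51 s, if anything falls off the work surface, if the arm or the gripper's body presses on something with over 40 N, if the wrist force passes 120 N, or if a joint passes its speed limit or range.

### The arm

A 7-joint arm with a two-finger parallel gripper is mounted at the origin on a cart in front of the work surface, level with it; the furniture and walls round the work are solid. World frame = base frame: x ahead of the robot, y to its left, z up, the work surface at z = 0. Lengths are in m, angles in rad, forces in N, time in s.
With the tool pointing down it reaches from about 0.4 to 0.85 m from the base axis. Payload 10.4 kg.
Tool frame: the origin (TCP) lies midway between the tips of the shut fingers; the grasp point (between the pads) lies 19 mm behind it; z points along the fingers, y is the line along which they close (so a half turn about z gives the same grasp; the last joint's range is limited). The gripper opens to 87 mm and grips with 3 to 60 N. Pads are 19 mm wide; open, the fingers measure 117 mm over their backs; the gripper's body (75 mm by 190 mm) begins 51 mm behind the grasp point.
Start: joints at [1.282, 0.332, -0.065, 1.46, 0.022, 1.35, -0.088], TCP at [0.164, -0.603, 0.223] pointing down, gripper open.
Joint ranges: [-2.6, 2.6], [-0.5, 2.12], [-1.47, 1.34], [0.16, 2.42], [-1.27, 4.41], [0.06, 2.06], [-2.6, 2.6]. Speed limits (rad/s): [2.22, 2.22, 2.79, 2.79, 3.14, 3.14, 3.14].

### API

Orientations are given as a unit quaternion [x, y, z, w].
In Python, from bench import r gives the robot as it stands.
- The arm moves only by the tool arm_command, never from a script. Its argument "moves" is one flat list of numbers, 4 for each row, row after row: the shift along the tool's x, y, z in cm, then the turn about the tool's z in degrees. A call has 1 to 12 rows; each row shifts and turns the commanded pose from where the row before left it, along the tool's axes as they then stand; what a row does not reach is not made up. A row lasts 1/12 s, in which the tool goes at most 41.7 mm and 7.16 degrees, less where a joint would pass 70% of its speed; a pose out of reach is approached as far as the arm can. A call with a gripper value outside its range is refused whole. "fingers" is the opening in per cent of the stroke, from 0 (shut) to 100 (fully open), set as the call begins (left out, the last holds). The fingers move at their own pace and stop on an object; "squeeze" is the grip in N (left out, the last holds). Time passes only in rows, so rows that do not move let the fingers close. It gives the time, the measured TCP pose, the force, the opening and the grip force at its end, in the units of the state.
- r.read_state(): the state, without advancing time (a new reading comes with each control period).
- r.camera(name): name is "side" or "top" or "wrist"; returns the picture (480x640x3 uint8, red, green, blue); there is no depth.
- r.camera_info(name): a dict with "fx", "fy", "cx", "cy" (pixels), "origin" and "attitude" of the camera in the world. Camera axes: x right, y up, looking along -z (the intrinsics and any distortion apply to the point x, -y, -z); pixel columns grow to the right and rows downward; lengths in m; the calibration is good to about 2 mm. A picture is of the moment at which its call begins: read the wrist's pose just before it. camera_info takes no time and is no camera call; for the wrist camera it gives the pose at the moment of the call.
- r.close_job(): hands the job in; it is judged then, once.
The state is a dict: "time": time; "joint_positions": joint angles; "joint_vel": joint speeds; "joint_torque": joint torques, N m; "ee_pos": TCP position; "eef_rot": TCP orientation; "ft_force": force on the tool from outside, world axes, zero at the start; "torque": the same for the moment, N m; "width": finger opening in m; "grip_force": force on a finger pad.
Only numpy, scipy, OpenCV 4.12 (cv2) and the standard library are available. Lean on these libraries where they do the work, as an engineer would, in place of code of your own. Each camera call takes 0.05 s, during which the arm holds its last target. There are 200 camera calls.

## Working session

There is one attempt and no reset: what is moved stays moved. The work goes in short steps, Python scripts to look and compute and a tool call to move; the robot and the scene stay as the last step left them, time stands still between calls to the robot, and variables do not carry over. Pictures are saved under pics/ and viewed, at most 10 in all, crops included, and the job is handed in when it is done.

Besides the shell and the picture viewer there is one more tool, called after "Emit:" by a JSON object that holds its "name" and its "arguments", one argument or row to a line. arm_command: Moves the arm, as the interface text tells. Its arguments: {"type":"object","properties":{"moves":{"type":"array"},"fingers":{"type":"number"},"squeeze":{"type":"number"}},"required":["moves"]}

```bash
mkdir -p pics; python3 - <<'E'
from bench import r
import cv2
s=r.read_state();print(s)
for n in("side","top"):
    print(n,r.camera_info(n));cv2.imwrite(f"pics/{n}0.png",r.camera(n)[:,:,::-1])
print(r.camera_info("wrist"))
E
```

```text
{'time': 0.0, 'joint_positions': array([ 1.28238823,  0.33287116, -0.06470887,  1.46093284,  0.02160817,
        1.34988154, -0.08854503]), 'joint_vel': array([ 0.00137658, -0.00073437,  0.00131076,  0.00152137, -0.00050434,
        0.00184155, -0.00118219]), 'joint_torque': array([ 1.15544492e-03, -6.23262691e+01,  2.51689920e-02, -3.89891481e+01,
       -6.14356413e-02,  3.99582752e-02,  1.22980814e-04]), 'ee_pos': array([ 0.16407875, -0.60268631,  0.22175845]), 'eef_rot': array([ 9.91181938e-01,  1.32506146e-01, -1.26649564e-04, -6.86929737e-04]), 'ft_force': array([-1.33954906,  0.02935837,  0.61285944]), 'torque': array([0.00010239, 0.0500828 , 0.01035281]), 'grip_force': 0.0, 'width': 0.08707177305489325}
side {'fx': 601.5037336986834, 'fy': 601.5037336986834, 'cx': 317.41674237211686, 'cy': 240.46954214643858, 'origin': array([ 0.50896392, -0.84808607,  0.48973618]), 'attitude': array([0.50924679, 0.01703498, 0.01380301, 0.8603412 ])}
top {'fx': 506.7068148926564, 'fy': 506.7068148926564, 'cx': 323.7203196063256, 'cy': 237.60907343899518, 'origin': array([0.40921834, 0.00199005, 1.00102052]), 'attitude': array([ 0.02492387, -0.03684425, -0.69729197,  0.71540563])}
{'fx': 404.3588978800471, 'fy': 404.3588978800471, 'cx': 315.90324023471794, 'cy': 236.94247010212055, 'origin': array([ 0.23770726, -0.58185509,  0.38421293]), 'attitude': array([-0.11254795,  0.08705627, -0.60110403,  0.786402  ])}
```

View pics/side0.png

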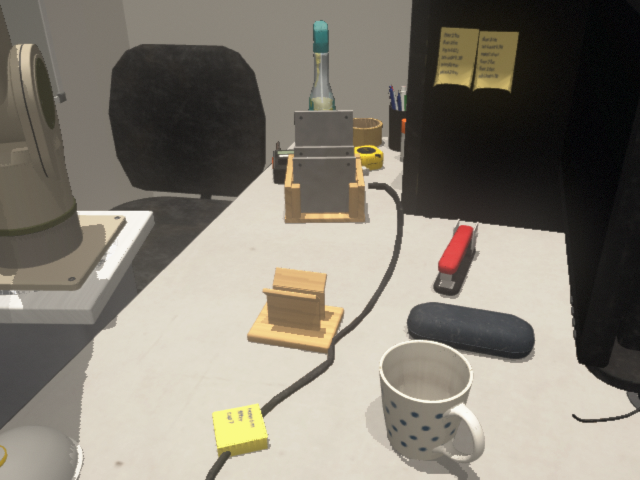

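View pics/top0.png

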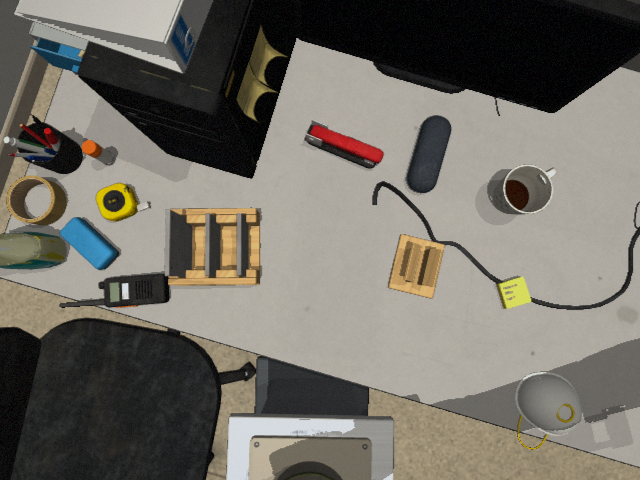

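The tall panel is in the slot farthest left in the top view (columns ~172-192, rows 210-276). The stand is around (417,265). In the side view, the tall panel's top corners are near (295,112) and (352,112). I'll zoom in for corners.

```bash
python3 - <<'E'
import cv2,numpy as np
t=cv2.imread("pics/top0.png");s=cv2.imread("pics/side0.png")
z=lambda i,x,y,w,h,k:cv2.resize(i[y:y+h,x:x+w],None,fx=k,fy=k,interpolation=cv2.INTER_CUBIC)
a=z(t,160,200,110,95,4);b=z(t,380,225,70,80,4)
c=z(s,275,100,100,125,4);d=z(s,245,260,105,90,4)
def grid(im,x0,y0,k):
    for u in range(0,im.shape[1],10*k):cv2.putText(im,str(x0+u//k),(u,8),0,.3,(0,0,255),1);cv2.line(im,(u,10),(u,14),(0,0,255),1)
    for v in range(0,im.shape[0],10*k):cv2.putText(im,str(y0+v//k),(0,v+3),0,.3,(0,0,255),1)
    return im
grid(a,160,200,4);grid(b,380,225,4);grid(c,275,100,4);grid(d,245,260,4)
def hc(p,q):
    H=max(p.shape[0],q.shape[0]);f=lambda i:cv2.copyMakeBorder(i,0,H-i.shape[0],0,10,cv2.BORDER_CONSTANT)
    return np.hstack([f(p),f(q)])
cv2.imwrite("pics/z1.png",hc(a,b)[:600,:800]);e=hc(c,cv2.resize(d,None,fx=.88,fy=.88));print(e.shape)
cv2.imwrite("pics/z2.png",hc(c,d[:,:380])[:600,:800])
E
```

```text
(500, 790, 3)
```

View pics/z1.png

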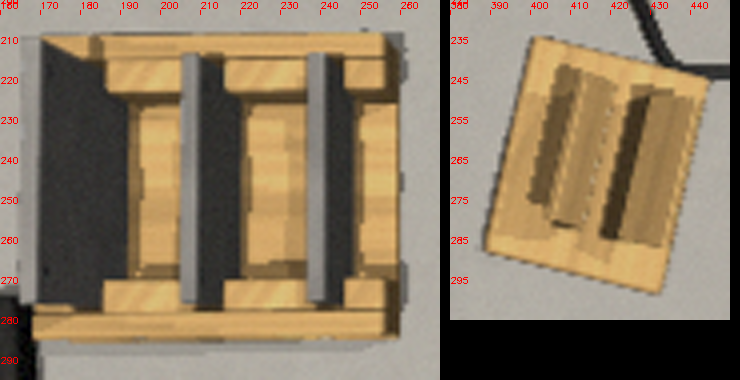

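View pics/z2.png

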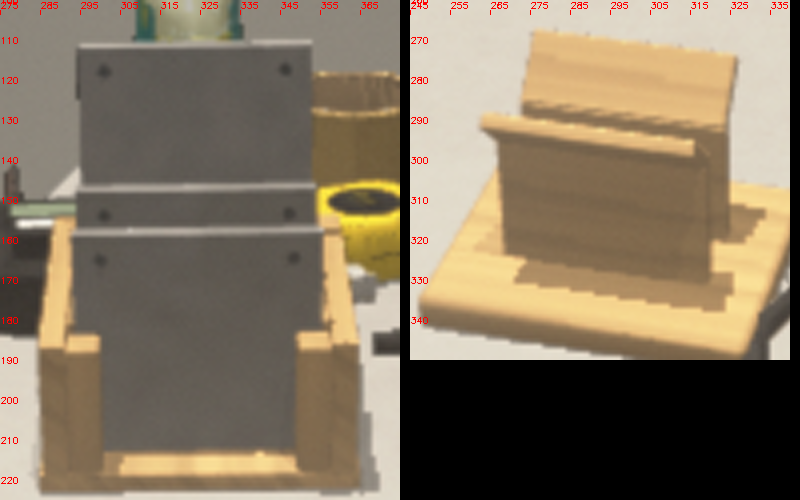

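```bash
cat > h.py <<'E'
from bench import r
import numpy as np,cv2
from scipy.spatial.transform import Rotation as R
from scipy.optimize import least_squares
def proj(n,P,ci=None):
    c=ci or r.camera_info(n)
    p=R.from_quat(c["attitude"]).inv().apply(np.atleast_2d(P)-c["origin"])
    return np.c_[c["cx"]+c["fx"]*p[:,0]/-p[:,2],c["cy"]-c["fy"]*p[:,1]/-p[:,2]]
def W(q,L): # q=x,y,yaw
    c,s=np.cos(q[2]),np.sin(q[2]);L=np.array(L,float)
    return np.c_[q[0]+c*L[:,0]-s*L[:,1],q[1]+s*L[:,0]+c*L[:,1],L[:,2]]
def fit(obs,q0):
    f=lambda q:np.concatenate([(proj(n,W(q,[l]))-[uv]).ravel() for n,l,uv in obs])
    s=least_squares(f,q0,loss="soft_l1");print(s.x,np.round(s.fun.reshape(-1,2),1).tolist());return s.x
E
python3 - <<'E'
from h import *
a,b=.055,.004
for nm,h,y0,o in(("tall",.165,.28,[(170,209.3),(169.5,276),(294.8,111.3),(352.8,110.8)]),
             ("mid",.115,.22,[(209.5,213.5),(209.3,275.7),(294.3,147),(353.5,146.5)]),
             ("near",.115,.17,[(241.5,213.3),(241.3,275.3),(293,158),(355.5,157.3)])):
    # local x ~ world x; visible face is -y (towards robot right)
    print(nm);fit([("top",(a,-b,h),o[0]),("top",(-a,-b,h),o[1]),("side",(-a,-b,h),o[2]),("side",(a,-b,h),o[3])],[.4,y0,0])
print("stand")
q=fit([("top",(.055,.045,.012),(399.5,234.2)),("top",(.055,-.045,.012),(444.3,245)),("top",(-.055,-.045,.012),(432.8,298)),("top",(-.055,.045,.012),(389,287.5)),
 ("side",(-.055,-.045,.012),(247.5,334.5)),("side",(.055,-.045,.012),(330,347.5))],[.4,-.2,-.2])
print(proj("top",W(q,[(.035,.026,.075),(-.035,.026,.075),(.035,-.026,.075),(-.035,-.026,.075)])))
print(proj("side",W(q,[(.035,.026,.075),(-.035,.026,.075),(.035,-.026,.075),(-.035,-.026,.075)])))
s=r.read_state();p=s["ee_pos"];Rm=R.from_quat(s["eef_rot"]).as_matrix();print(p,Rm.round(3))
E
```

```text
tall
[0.46880051 0.24596739 0.0416606 ] [[0.1, -0.6], [-0.0, -0.7], [-1.8, -0.0], [-0.3, -0.4]]
mid
[0.47063293 0.1913621  0.03902061] [[0.1, -0.9], [-0.1, -0.3], [-1.7, 0.1], [-0.1, -0.2]]
near
[0.47304013 0.13578176 0.03463453] [[-0.0, -1.2], [-0.1, -0.4], [-1.5, 0.2], [-0.3, 0.1]]
stand
[ 0.44692406 -0.19687477 -0.19124222] [[0.4, -1.4], [0.3, -2.3], [0.9, -0.3], [-0.5, 0.2], [-1.3, -0.2], [-0.4, -1.7]]
[[413.53818919 242.31339303]
 [405.92717736 279.61519523]
 [441.15749199 248.39678681]
 [433.73158795 285.74197248]]
[[325.93860935 271.93676405]
 [274.69028655 266.23213202]
 [316.75298817 293.64043423]
 [262.68651954 287.1831256 ]]
[ 0.16406974 -0.60270434  0.22182987] [[ 0.965  0.263 -0.   ]
 [ 0.263 -0.965  0.001]
 [-0.    -0.001 -1.   ]]
```

Emit:
{"name": "arm_command", "arguments": {
  "moves": [3,-2.2,-0.25,0,3,-2.2,-0.25,0,3,-2.2,-0.25,0,3,-2.2,-0.25,0,3,-2.2,-0.25,0,3,-2.2,-0.25,0,3,-2.2,-0.25,0,3,-2.2,-0.25,0,3,-2.2,-0.25,0,3,-2.2,-0.25,0,3,-2.2,-0.25,0,3,-2.2,-0.25,0],
  "fingers": 40
}}

```text
time: 1.1
ee_pos: [0.4428, -0.2521, 0.2526]
eef_rot: [0.991, 0.132, -0.0, 0.0]
ft_force: [1.0, -1.4, 0.5]
width: 0.0352
grip_force: 0.0
```

Emit:
{"name": "arm_command", "arguments": {
  "moves": [1.3,-3.9,0,0,1.3,-3.9,0,0,1.3,-3.9,0,0,1.3,-3.9,0,0,1.3,-3.9,0,0,1.3,-3.9,0,0,1.3,-3.9,0,0,1.3,-3.9,0,0,1.3,-3.9,0,0,1.3,-3.9,0,0,1.3,-3.9,0,0,1.3,-3.9,0,0]
}}

```text
time: 2.1
ee_pos: [0.4695, 0.2405, 0.2525]
eef_rot: [0.991, 0.132, 0.0, 0.0]
ft_force: [0.7, -0.6, -1.1]
width: 0.0349
grip_force: 0.0
```

Emit:
{"name": "arm_command", "arguments": {
  "moves": [0,0,0,6.45,0,0,0,6.45,0,0,0,0,0,0,0,0,0,0,0,0]
}}

```text
time: 2.52
ee_pos: [0.4699, 0.2382, 0.2524]
eef_rot: [1.0, 0.022, 0.0, 0.0]
ft_force: [0.1, -0.3, -0.8]
width: 0.0346
grip_force: 0.0
```

```bash
python3 - <<'E'
from h import *
s=r.read_state();M=R.from_quat(s["eef_rot"]).as_matrix();print(s["ee_pos"],M.round(3))
d=np.array([.4688,.246,.112])-s["ee_pos"];print("tool cm",(M.T@d*100).round(2),"yaw",np.arctan2(M[1,0],M[0,0]))
ci=r.camera_info("wrist");im=r.camera("wrist");cv2.imwrite("pics/w1.png",im[:,:,::-1])
print(proj("wrist",W([.4688,.246,.0405],[(-.055,-.004,.165),(.055,-.004,.165),(.055,.004,.165),(-.055,.004,.165)]),ci).round(1))
E
```

```text
[0.46988332 0.23822171 0.25243055] [[ 0.999  0.043  0.   ]
 [ 0.043 -0.999 -0.   ]
 [ 0.     0.    -1.   ]]
tool cm [-0.07 -0.79 14.04] yaw 0.04346046872654584
[[311.5 319.2]
 [311.4 156. ]
 [298.2 156. ]
 [299.8 319.2]]
```

View pics/w1.png

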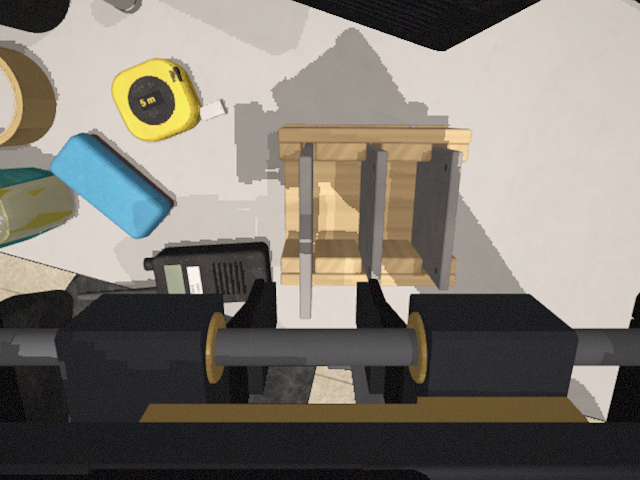

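The wrist view shows the panel's top at columns 299–311, down to row 319, which agrees with the model. I'll shift 0.8 cm sideways and descend.

Emit:
{"name": "arm_command", "arguments": {
  "moves": [0,-0.8,0,0,0,0,2,0,0,0,2,0,0,0,2,0,0,0,2,0,0,0,2,0,0,0,2,0,0,0,1,0,0,0,1,0,0,0,0,0,0,0,0,0]
}}

```text
time: 3.48
ee_pos: [0.4696, 0.2471, 0.1129]
eef_rot: [1.0, 0.021, 0.0, -0.0]
ft_force: [0.7, -0.4, 0.0]
width: 0.035
grip_force: 0.0
```

Emit:
{"name": "arm_command", "arguments": {
  "moves": [0,0,0,0,0,0,0,0,0,0,0,0,0,0,0,0,0,0,0,0,0,0,0,0,0,0,0,0,0,0,0,0],
  "fingers": 0,
  "squeeze": 30
}}

```text
time: 4.15
ee_pos: [0.4696, 0.2468, 0.1128]
eef_rot: [1.0, 0.02, 0.0, 0.0]
ft_force: [-0.2, -0.2, 4.0]
width: 0.0078
grip_force: 30.0
```

Gripped. Lift slowly, 14 cm.

Emit:
{"name": "arm_command", "arguments": {
  "moves": [0,0,-0.5,0,0,0,-1,0,0,0,-1,0,0,0,-1,0,0,0,-1.5,0,0,0,-1.5,0,0,0,-1.5,0,0,0,-1.5,0,0,0,-1.5,0,0,0,-1.5,0,0,0,-1.5,0,0,0,0,0]
}}

```text
time: 5.15
ee_pos: [0.4704, 0.2477, 0.2562]
eef_rot: [1.0, 0.02, 0.002, -0.001]
ft_force: [0.2, 0.5, -1.2]
width: 0.0081
grip_force: 30.0
```

```bash
python3 - <<'E'
from h import *
s=r.read_state();M=R.from_quat(s["eef_rot"]).as_matrix();print(s["ee_pos"],s["ft_force"],s["grip_force"])
d=np.array([.4469,-.1969,s["ee_pos"][2]])-s["ee_pos"];print("tool cm",(M.T@d*100).round(2),"yaw",np.arctan2(M[1,0],M[0,0]))
cv2.imwrite("pics/s2.png",r.camera("side")[60:260,180:460][:,:,::-1].repeat(2,0).repeat(2,1))
E
```

```text
[0.47042612 0.24773826 0.25618603] [ 0.18108659  0.52486357 -1.22136574] 29.992160839028656
tool cm [-4.17 44.33 -0.09] yaw 0.04090364066930219
```

View pics/s2.png

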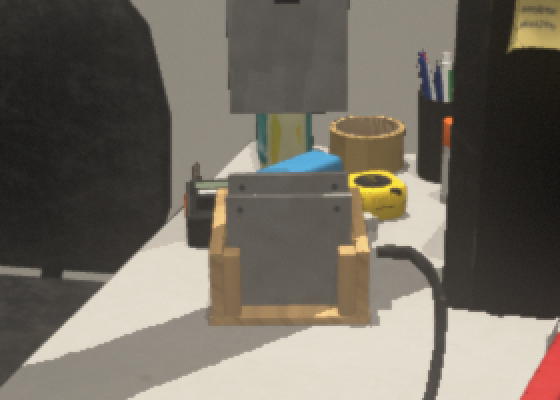

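Emit:
{"name": "arm_command", "arguments": {
  "moves": [-0.35,1,0,0,-0.35,2,0,0,-0.35,3,0,0,-0.35,3,0,0,-0.35,3,0,0,-0.35,3,0,0,-0.35,3,0,0,-0.35,3,0,0,-0.35,3,0,0,-0.35,3,0,0,-0.35,3,0,0,-0.35,3,0,0]
}}

```text
time: 6.2
ee_pos: [0.4401, -0.086, 0.2518]
eef_rot: [1.0, 0.02, -0.0, 0.0]
ft_force: [0.4, 0.9, -2.5]
width: 0.0082
grip_force: 30.0
```

Emit:
{"name": "arm_command", "arguments": {
  "moves": [0,3,0,0,0,3,0,0,0,2.5,0,0,0,1.8,0,0,0,1,0,0,0,0,0,3.3,0,0,0,3.3,0,0,0,3.3,0,0,0,3.3,0,0,0,0,0,0,0,0,0,0,0,0]
}}

```text
time: 7.2
ee_pos: [0.4455, -0.1971, 0.2523]
eef_rot: [0.996, -0.093, -0.0, -0.0]
ft_force: [-0.2, 0.1, -2.7]
width: 0.0078
grip_force: 30.0
```

```bash
python3 - <<'E'
from h import *
s=r.read_state();M=R.from_quat(s["eef_rot"]).as_matrix();print(s["ee_pos"],s["ft_force"],s["grip_force"])
d=np.array([.4469,-.1969,s["ee_pos"][2]])-s["ee_pos"];print("tool cm",(M.T@d*100).round(2),"yaw",np.arctan2(M[1,0],M[0,0]))
a=r.camera("side")[100:350,180:380]
cv2.imwrite("pics/s3.png",cv2.resize(a,None,fx=2.4,fy=2.4)[:,:,::-1])
y=np.arctan2(M[1,0],M[0,0]);p=s["ee_pos"];b=p[2]-.113+.01
print(proj("side",W([p[0],p[1],y],[(-.055,-.004,b),(.055,-.004,b),(-.055,-.004,b+.155),(.055,-.004,b+.155)])).round(1))
E
```

```text
[ 0.44545291 -0.19712685  0.25230628] [-0.19739567  0.06796876 -2.68689529] 29.99203756218776
tool cm [ 0.14 -0.05 -0.  ] yaw -0.1872341225366748
[[247.9 225.6]
 [335.  233.9]
 [238.1 101.9]
 [334.9 106.9]]
```

View pics/s3.png

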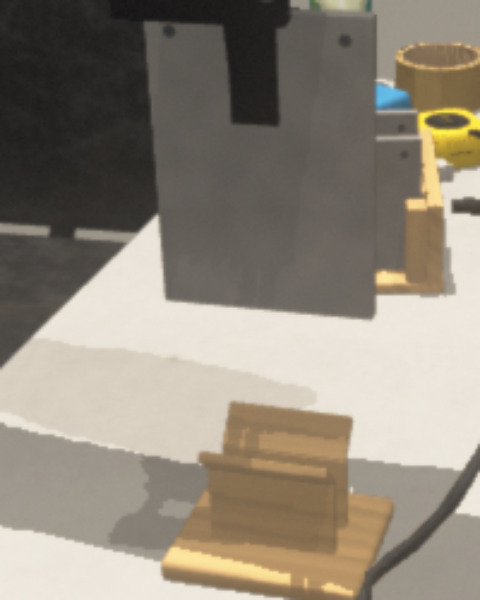

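The panel hangs square, with its lower corners at (249,225) and (336,232) in the side view, within 1–2 px of the prediction. I'll lower it.

Emit:
{"name": "arm_command", "arguments": {
  "moves": [0.1,0,0.5,0,0,0,1.5,0,0,0,1.5,0,0,0,1.5,0,0,0,1,0,0,0,1,0,0,0,1,0,0,0,1,0,0,0,1,0,0,0,1,0,0,0,0.5,0,0,0,0,0]
}}

```text
time: 8.25
ee_pos: [0.4458, -0.1975, 0.1362]
eef_rot: [0.996, -0.095, -0.001, -0.0]
ft_force: [-0.4, -0.2, -1.0]
width: 0.0074
grip_force: 30.0
```

Emit:
{"name": "arm_command", "arguments": {
  "moves": [0,0,0.5,0,0,0,0.5,0,0,0,0.4,0,0,0,0.2,0,0,0,0,0,0,0,0,0]
}}

```text
time: 8.75
ee_pos: [0.4465, -0.1978, 0.1216]
eef_rot: [0.996, -0.095, 0.0, 0.0]
ft_force: [0.2, 0.3, -2.0]
width: 0.0075
grip_force: 30.0
```

Emit:
{"name": "arm_command", "arguments": {
  "moves": [0,0,0.2,0,0,0,0.2,0,0,0,0.15,0,0,0,0,0,0,0,0,0,0,0,0,0]
}}

```text
time: 9.25
ee_pos: [0.4465, -0.1978, 0.1161]
eef_rot: [0.996, -0.095, 0.0, 0.0]
ft_force: [0.5, -0.2, -1.9]
width: 0.0081
grip_force: 30.0
```

```bash
python3 - <<'E'
from h import *
s=r.read_state();print(s["ee_pos"],s["ft_force"],s["grip_force"])
a=r.camera("side")[160:360,220:370]
cv2.imwrite("pics/s4.png",cv2.resize(a,None,fx=3,fy=3,interpolation=cv2.INTER_CUBIC)[:,:,::-1])
E
```

```text
[ 0.44653363 -0.19779441  0.1161123 ] [ 0.4628961  -0.15703466 -1.93468383] 29.992066472768784
```

View pics/s4.png

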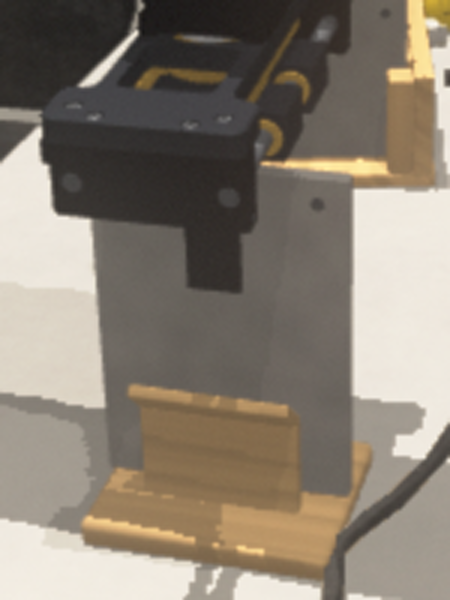

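The panel is in the slot: lower corners are near crop (107,467) and (350,497), and it overhangs the rails evenly. I'll ease down to contact.

Emit:
{"name": "arm_command", "arguments": {
  "moves": [0,0,0.1,0,0,0,0.1,0,0,0,0,0,0,0,0,0]
}}

```text
time: 9.63
ee_pos: [0.4467, -0.1978, 0.1147]
eef_rot: [0.996, -0.095, 0.0, 0.0]
ft_force: [-3.2, 0.8, 6.6]
width: 0.0074
grip_force: 30.0
```

It has touched down (force went from −2 to +6.6 N). Releasing.

Emit:
{"name": "arm_command", "arguments": {
  "moves": [0,0,0,0,0,0,0,0,0,0,0,0,0,0,0,0,0,0,0,0,0,0,0,0,0,0,0,0],
  "fingers": 60
}}

```text
time: 10.22
ee_pos: [0.4465, -0.1978, 0.114]
eef_rot: [0.996, -0.095, -0.0, 0.0]
ft_force: [0.0, -0.1, -0.1]
width: 0.0462
grip_force: 0.0
```

Emit:
{"name": "arm_command", "arguments": {
  "moves": [0,0,-0.5,0,0,0,-1,0,0,0,-1,0,0,0,-1,0,0,0,-1,0,0,0,-2,0,0,0,-2,0,0,0,-2,0,0,0,-2,0,0,0,-1,0,0,0,0,0,0,0,0,0]
}}

```text
time: 11.22
ee_pos: [0.4465, -0.1978, 0.2491]
eef_rot: [0.996, -0.095, 0.0, 0.0]
ft_force: [-0.8, 0.1, -1.1]
width: 0.0521
grip_force: 0.0
```

```bash
python3 - <<'E'
from h import *
s=r.read_state();print(s["ee_pos"],s["ft_force"],s["grip_force"])
a=r.camera("side")[90:360,210:380]
cv2.imwrite("pics/s5.png",cv2.resize(a,None,fx=2.2,fy=2.2,interpolation=cv2.INTER_CUBIC)[:,:,::-1])
E
```

```text
[ 0.4465206  -0.19778469  0.24906398] [-0.84791292  0.10193895 -1.14183513] 0.0
```

View pics/s5.png

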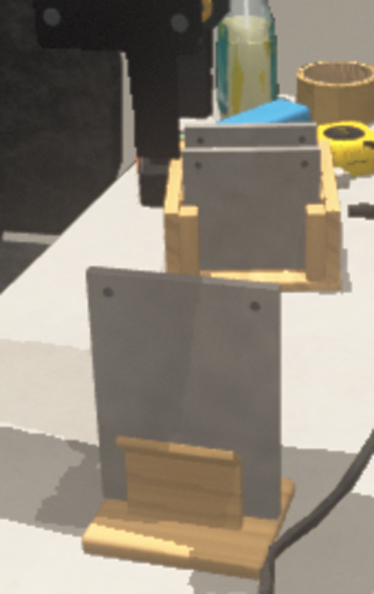

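The panel stands upright in the stand (its base runs from about (104,497) to (280,517) in the crop). The two short panels are still in the rack and the gripper is clear.

```bash
python3 -c "
from bench import r
print(r.close_job())"
```

```text
the job is handed in; nothing more can be done
None
```

The tall panel is standing released and upright in the display stand, about centred along the slot; both short panels are still in the rack, and the job was handed in at about 11 s (no verdict was returned).

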